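Feel for the sticky place on the score slide

TASK

The blue carriage of the score slide catches somewhere along its rail. Stroke it slowly and gently by its wooden knob until it meets the rubber of the orange stop, then back until it meets the rubber of the black stop, feeling where it drags; never ram the stops. Then leave the carriage standing centred on the sticky place so I know where to wax it, let go, and leave the other things where they stand.

Things in the scene. Friction and masses are not known exactly. Their poses are not given: they have to be found in the camera images.
- track: Wooden plinth of the score slide, 86 mm wide (its x) by 340 mm long (its y) by 12 mm high, screwed to the ledge. Origin at the centre of its underside. The carriage travels along the plinth's own y axis; +y is the end with the orange stop.
- bed: Aluminium rail along the middle of the plinth, 24 mm wide, 320 mm long, top 30 mm above the ledge; origin and axes as the plinth. Hidden inside is one sticky place, from 30 mm on the black side to 60 mm on the orange side of the middle. Drag there is 5 to 15 N over about 25 mm of travel, greatest as the carriage comes on; about 1.5 N elsewhere. Pushes through slowly; it does not shove the carriage off.
- carriage: Blue saddle, 50 mm across by 56 mm along the travel, top 41 mm above the ledge, with an upright wooden knob 26 mm in diameter, top 78 mm above the ledge. Origin on the rail's centre line at ledge height, under the knob and midway along the saddle; axes as the plinth. It drags most when its centre nears the sticky place, alike from either side. Starts in the black half.
- carriage_grip (a point): Centre of the wooden knob, on its axis, 60 mm above the ledge.
- stop_orange: Orange clamp-on stop straddling the rail at its +y end, 40.5 mm high, 52 mm across. Origin at ledge height on the rail's centre line, under the front of its rubber pad; when the carriage meets the pad its centre is 28 mm from this origin. The rubber gives about 1 mm per 8 N and must not see more than 18 N; a clear touch is 2 N or more for 0.1 s.
- stop_black: Black clamp-on stop at the -y end, same size and same rubber pad facing the carriage; origin likewise in the plane of the pad's front, at ledge height. Both stops are clamped at places that differ from day to day, and do not shift under gentle pushes.
- rack: Slotted wooden rack, 150 by 130 mm, holding four coloured plastic player boards, 119 mm high; origin under its centre. Bystander.
- tin: Steel tin of glass beads with green screw lid, 80 mm in diameter, 58 mm high; origin under its centre. Bystander.
- cup: Orange silicone dice cup, 80 mm across the mouth, 88 mm high; origin under its centre. Bystander.
- bell: Small aluminium bell with a spring lever on a dark 75 by 60 mm base, 46 mm high; origin under its centre. Bystander.

How it is judged:
By the outcome, as a careful person would: the job done as asked, in the order asked, and still so for the second after the job is handed in, with the robot touching nothing.
It also fails if it takes over 70 s, if anything falls off the work surface, if the arm or the gripper's body presses on something with over 40 N, if the wrist force passes 120 N, or if a joint passes its speed limit or range.

ROBOT

A 6-joint arm with a two-finger parallel gripper is mounted at the origin on the work surface. World frame = base frame: x ahead of the robot, y to its left, z up, the work surface at z = 0. Lengths are in m, angles in rad, forces in N, time in s.
With the tool pointing down it reaches from about 0.375 to 0.9 m from the base axis. Payload 3.1 kg.
Tool frame: the origin (TCP) lies at the very end of the fingers, on their centre line; the grasp point (between the pads) lies 19 mm behind it (grip_point_offset is the distance from the TCP to the grasp point, in m); z points along the fingers, y is the direction in which the jaws open and shut (so a half turn about z gives the same grasp; the last joint's range is limited). The gripper opens to 87 mm and grips with 3 to 60 N. Pads are 19 mm wide; open, the fingers measure 117 mm over their backs; the gripper's body (75 mm by 190 mm) begins 51 mm behind the grasp point.
Start: joints at [-1.52, 0.527, 1.433, -0, 1.181, -0.178], TCP at [0.142, -0.609, 0.223] pointing down, gripper open.
Joint ranges: [-3.08, 3.08], [-0.75, 2.2], [0.22, 2.44], [-1.43, 4.57], [0, 2.65], [-2.85, 2.85]. Speed limits (rad/s): [2.79, 2.79, 3.14, 3.14, 3.14, 3.14].

INTERFACE

Orientations are given as a unit quaternion [x, y, z, w].
In Python, from rig import * gives the robot as it stands. The module is installed in compiled form; this text tells all that it offers.
- The arm moves only by the tool move_arm, never from a script. Its argument "commands" is a list of rows, each a list of 7 numbers: the shift along the tool's x, y, z in mm, then the turn, a rotation vector about the tool's x, y, z in rad, then the closure, from 0 (fully open) to 1 (shut). A call has 1 to 12 rows; each row is the pose to reach, as a shift and turn from the pose measured when the call began, along the tool's axes at that moment; what a row does not reach only later rows make up. A row lasts 1/12 s, in which the tool goes at most 41.7 mm and 7.16 degrees, less where a joint would pass 70% of its speed; a pose out of reach is approached as far as the arm can. A call with a gripper value outside its range is refused whole. The fingers move at their own pace and stop on an object; "grip_force" is the grip in N (left out, the last holds). Time passes only in rows, so rows that repeat a pose let the fingers close. It gives the time, the measured TCP pose, the force and the opening at its end, in the units of the state.
- observe(): the state, without advancing time (a new reading comes with each control period).
- get_image(name): name is "scene" or "top"; returns the picture (480x640x3 uint8, red, green, blue); there is no depth.
- camera_model(name): a dict with "fx", "fy", "cx", "cy" (pixels), "dist" ([k1, k2, p1, p2, k3] as OpenCV has them; the pictures are not rectified), "R" (3x3) and "t" (3): a world point X has camera coordinates R X + t. Camera axes: x right, y down, z forward; pixel columns grow to the right and rows downward; lengths in m; the calibration is good to about 2 mm. A picture is of the moment at which its call begins. camera_model takes no time and is no camera call.
- hand_in(): hands the job in, once; it reports no verdict.
Trained networks look in the newest picture that a camera, given by its name, has taken for a name from the list of things; names that differ only in an ending like _2 or _b are one class to them, and where a whole thing is asked for, a point or a joint stands for the part that bears it (a point fixed in the world has none). Each returns a list of dicts, best first, with "p" (0 to 1); they miss things now and then, are a little off and sometimes report something else, mostly with a low value. They report only what shows in the picture. A call takes as long as a camera call.
- silhouettes(thing, camera): "pixels" (480x640 bool, what is visible of it) and "at" ([column, row] in pixels, amid what is visible of it).
The state is a dict: "t": time; "joint_positions": joint angles; "joint_velocities": joint speeds; "joint_efforts": joint torques, N m; "tool_pos": TCP position; "ee_rot": TCP orientation; "contact_force": force on the tool from outside, world axes, zero at the start; "moment": the same for the moment, N m; "width": finger opening in m.
Only numpy, scipy, OpenCV 4.12 (cv2) and the standard library are available. Lean on these libraries where they do the work, as an engineer would, in place of code of your own. Each camera call takes 0.05 s, during which the arm holds its last target.

## Working session

There is one attempt and no reset: what is moved stays moved. The work goes in short steps, Python scripts to look and compute and a tool call to move; the robot and the scene stay as the last step left them, time stands still between calls to the robot, and variables do not carry over. Pictures are saved under pics/ and viewed, and the job is handed in when it is done.

Besides the shell and the picture viewer there is one more tool, called after ">>>" as name(argument=value, ...) on one line, values as JSON. move_arm: Moves the arm, as the interface text tells. Its arguments: {"type":"object","properties":{"commands":{"type":"array","items":{"type":"array","items":{"type":"number"}}},"grip_force":{"type":"number"}},"required":["commands"]}

```bash
mkdir -p pics
cat > h.py <<'E'
from rig import *
import numpy as np, cv2
from scipy.spatial.transform import Rotation as Ro
def ray(cam,px,z):
    m=camera_model(cam);K=np.array([[m['fx'],0,m['cx']],[0,m['fy'],m['cy']],[0,0,1]])
    u=cv2.undistortPoints(np.array([[px]],float),K,np.array(m['dist']))[0,0]
    R=np.array(m['R']);t=np.array(m['t']);d=R.T@np.array([u[0],u[1],1]);c=-R.T@t
    return c+d*(z-c[2])/d[2]
def proj(cam,X):
    m=camera_model(cam);K=np.array([[m['fx'],0,m['cx']],[0,m['fy'],m['cy']],[0,0,1]])
    return cv2.projectPoints(np.array(X,float).reshape(-1,1,3),cv2.Rodrigues(np.array(m['R']))[0],np.array(m['t'],float),K,np.array(m['dist']))[0][:,0]
E
python3 - <<'E'
from h import *
for c in('scene','top'):
    cv2.imwrite(f'pics/{c}0.png',get_image(c)[:,:,::-1])
    m=camera_model(c);print(c,-np.array(m['R']).T@np.array(m['t']))
    for n in('track','bed','carriage','stop_orange','stop_black'):
        for s in silhouettes(n,c)[:2]:
            ys,xs=np.nonzero(s['pixels']);print(n,s['p'],s['at'],len(xs),xs.min(),xs.max(),ys.min(),ys.max())
print(observe())
E
```

```text
scene [ 0.85067791 -0.62813588  0.92358434]
track 0.64 [323.1, 218.9] 4702 274 376 160 278
bed 0.79 [331.9, 204.5] 965 287 362 162 267
bed 0.57 [300.6, 250.2] 287 285 312 245 264
carriage 0.55 [316.2, 225.1] 623 300 330 210 242
stop_orange 0.58 [354.2, 170.4] 263 344 369 160 178
stop_black 0.51 [302.5, 253.3] 296 285 312 245 264
top [ 0.34865241 -0.13853974  0.96458779]
bed 0.91 [242.8, 261.3] 1897 166 347 255 272
carriage 0.63 [286.4, 264.9] 967 274 306 249 278
carriage 0.47 [258.1, 262.1] 9012 162 352 241 290
stop_orange 0.75 [179.2, 259.7] 350 174 186 242 277
{'t': 0.6, 'joint_positions': array([-1.52048786e+00,  5.27505675e-01,  1.43272443e+00, -8.11964898e-06,
        1.18135769e+00, -1.78470472e-01]), 'joint_velocities': array([-0.00068522, -0.00146309, -0.00016551,  0.00078723,  0.00141203,
        0.00057817]), 'joint_efforts': array([-1.31029141e-03, -4.39744592e+01, -1.76889771e+01,  6.33998355e-02,
        5.07736509e-02, -2.00650351e-05]), 'tool_pos': array([ 0.14178594, -0.6086802 ,  0.22253711]), 'ee_rot': array([ 9.93464480e-01,  1.14141699e-01, -3.90350786e-06,  2.18088861e-06]), 'contact_force': array([-0.83512246,  0.38523943, -0.36087747]), 'moment': array([-0.04281101,  0.05224669, -0.02802834]), 'width': 0.08689775121483374}
```

View pics/scene0.png

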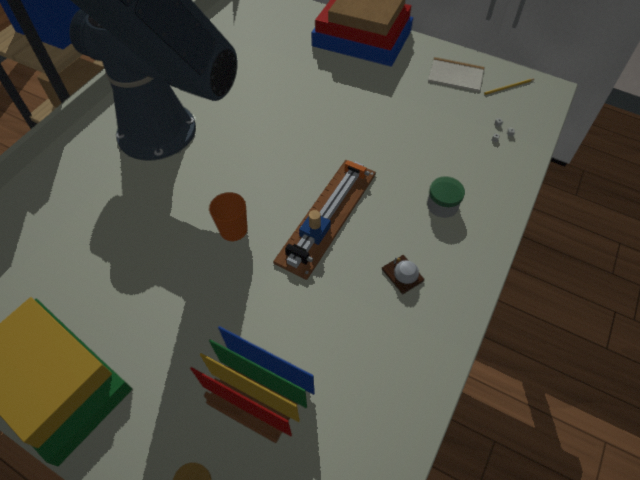

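View pics/top0.png

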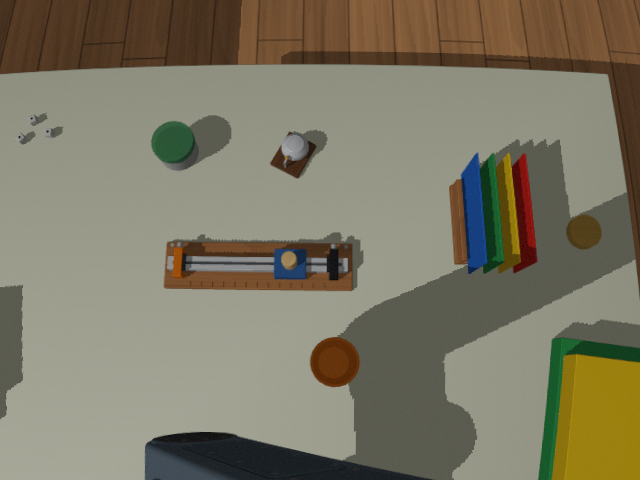

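Run:
```python
from h import *
im=get_image('top')
cv2.imwrite('pics/topz.png',cv2.resize(im[225:305,150:370],None,fx=3.6,fy=3.6,interpolation=cv2.INTER_CUBIC)[:,:,::-1])
s=get_image('scene')
cv2.imwrite('pics/scz.png',cv2.resize(s[150:290,260:390],None,fx=4.2,fy=4.2,interpolation=cv2.INTER_CUBIC)[:,:,::-1])
for n in('track','carriage_grip','stop_black','stop_orange','carriage','bed','cup','tin','bell'):
  for c in('top','scene'):
    for q in silhouettes(n,c)[:1]:
        cs,_=cv2.findContours(q['pixels'].astype(np.uint8),0,2);k=max(cs,key=cv2.contourArea)
        r=cv2.minAreaRect(k);print(c,n,q['p'],q['at'],np.round(r[0],1),np.round(r[1],1),round(r[2],1))
print(observe()['t'])
```

```text
top track 0.71 [258.9, 260.7] [258.2 265.7] [189.9  49.1] 0.7
scene track 0.95 [324.3, 219.8] [325.8 218.4] [ 39.2 132.9] 34.8
top carriage_grip 0.61 [291.6, 262.5] [290.  263.5] [29. 32.] 90.0
scene carriage_grip 0.57 [315.9, 228.8] [314.8 227.5] [24.7 30. ] 33.7
top stop_black 0.8 [334.2, 261.2] [332.  261.5] [12. 35.] 0.0
scene stop_black 0.86 [301.5, 249.0] [299.1 253.3] [28.2 13.1] 29.4
top stop_orange 0.84 [180.0, 260.6] [179.1 260.1] [12.4 36.1] 5.0
scene stop_orange 0.55 [354.0, 170.0] [356.6 169.4] [24.5 10.8] 22.6
top carriage 0.79 [288.9, 265.5] [290.  263.5] [29. 32.] 90.0
scene carriage 0.7 [316.7, 227.3] [314.5 227.5] [25.2 30.2] 33.7
top bed 0.65 [242.5, 264.5] [230.  263.3] [88.2 15.3] 1.0
scene bed 0.55 [331.9, 202.0] [338.7 194.1] [12.5 54.4] 34.8
top cup 0.87 [335.4, 363.0] [334.5 361.5] [49. 47.] 90.0
scene cup 0.9 [233.6, 213.8] [227.5 216. ] [48. 37.] 90.0
top tin 0.56 [176.3, 146.6] [174.4 145.8] [50.1 42.9] 63.4
scene tin 0.7 [440.7, 193.3] [444.6 196.3] [34.2 41.4] 18.4
top bell 0.76 [297.8, 156.1] [293.6 154.3] [31.9 40.6] 31.0
scene bell 0.92 [404.3, 273.1] [404.1 272.7] [36.1 29.9] 52.6
1.6
```

View pics/topz.png

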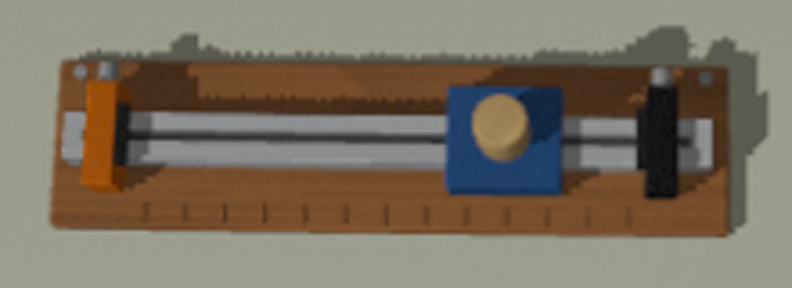

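View pics/scz.png

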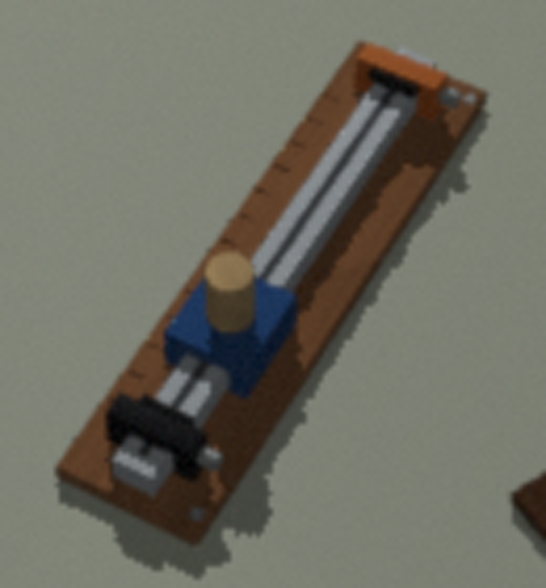

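Run:
```python
from h import *
g=lambda u,v,z:ray('top',(150+(u+.5)/3.6-.5,225+(v+.5)/3.6-.5),z)
P=[g(61,61,.012),g(727,68,.012),g(727,235,.012),g(51,227,.012)]
print(np.round(P,4)); print('plinth c',np.mean(P,0))
for a,b in((P[1],P[0]),(P[2],P[3])): d=a-b;print(np.hypot(*d[:2]),np.degrees(np.arctan2(d[0],-d[1])))
print('pads',g(128,131,.036),g(638,138,.036))
C=[g(447,87,.041),g(561,87,.041),g(561,193,.041),g(447,193,.041)];print('car',np.mean(C,0),C[0]-C[1],C[0]-C[3])
print('knobtop',g(502,119,.078))
h=lambda u,v,z:ray('scene',(260+(u+.5)/4.2-.5,150+(v+.5)/4.2-.5),z)
print('scene knob top',h(230,272,.078),'car corners')
S=[h(202,263,.041),h(296,290,.041),h(238,370,.041),h(167,333,.041)];print(np.round(S,4))
Q=[h(364,42,.012),h(487,95,.012),h(198,545,.0),h(57,468,.012)];print('plinth',np.round(Q,4))
for n in('cup','tin','bell','rack'):
    q=silhouettes(n,'top')
    if q:print(n,ray('top',q[0]['at'],.05))
```

```text
[[ 0.5757  0.1378  0.012 ]
 [ 0.5738 -0.1996  0.012 ]
 [ 0.4893 -0.199   0.012 ]
 [ 0.4906  0.1374  0.012 ]]
plinth c [ 0.53235391 -0.03085476  0.012     ]
0.33743360127599764 -0.3285648129600527
0.3363417198462467 -0.22091126961982144
pads [0.53491019 0.09492943 0.036     ] [ 0.53300879 -0.15462727  0.036     ]
car [ 0.53081636 -0.08989705  0.041     ] [-0.00030079  0.05536592  0.        ] [0.05213708 0.00116985 0.        ]
knobtop [ 0.53330298 -0.09078032  0.078     ]
scene knob top [ 0.53320038 -0.09114174  0.078     ] car corners
[[ 0.5034 -0.0696  0.041 ]
 [ 0.5555 -0.0613  0.041 ]
 [ 0.5533 -0.12    0.041 ]
 [ 0.5098 -0.1175  0.041 ]]
plinth [[ 0.4956  0.1362  0.012 ]
 [ 0.5773  0.1335  0.012 ]
 [ 0.5735 -0.1994  0.    ]
 [ 0.4912 -0.2005  0.012 ]]
cup [ 0.36084125 -0.16893945  0.05      ]
tin [0.74609909 0.12206445 0.05      ]
bell [ 0.72662417 -0.10168588  0.05      ]
rack [ 0.6191659  -0.45647543  0.05      ]
```

```bash
cat >> h.py <<'E'
def plan(pos,heading=-0.005):
    o=observe();R=Ro.from_quat(o['ee_rot']);
    x=np.array([np.cos(heading),np.sin(heading),0]);z=np.array([0,0,-1.]);T=Ro.from_matrix(np.c_[x,np.cross(z,x),z])
    print('t',o['t'],'row',np.round(R.inv().apply(np.array(pos)-o['tool_pos'])*1000,1),np.round((R.inv()*T).as_rotvec(),4),'f',np.round(o['contact_force'],2),'w',o['width'],'p',np.round(o['tool_pos'],4))
E
python3 -c "
from h import *
plan([.533,-.0905,.2])"
```

```text
t 1.8 row [ 498.6 -415.9   22.5] [-0.      0.      0.2338] f [-0.18 -0.54 -0.2 ] w 0.08724044708330916 p [ 0.1418 -0.6087  0.2225]
```

>>> move_arm(commands=[[250, -208, 10, 0, 0, 0.117, 0], [250, -208, 10, 0, 0, 0.117, 0], [250, -208, 10, 0, 0, 0.117, 0], [250, -208, 10, 0, 0, 0.117, 0], [250, -208, 10, 0, 0, 0.117, 0], [250, -208, 10, 0, 0, 0.117, 0], [250, -208, 10, 0, 0, 0.117, 0], [498.6, -416, 22.5, 0, 0, 0.234, 0], [498.6, -416, 22.5, 0, 0, 0.234, 0], [498.6, -416, 22.5, 0, 0, 0.234, 0], [498.6, -416, 22.5, 0, 0, 0.234, 0], [498.6, -416, 22.5, 0, 0, 0.234, 0]])

```text
t: 2.8
tool_pos: [0.4423, -0.2107, 0.2061]
ee_rot: [1.0, -0.003, 0.0, 0.0]
contact_force: [0.0, 0.1, 0.7]
width: 0.0867
```

```bash
python3 -c "
from h import *
plan([.533,-.0905,.15])"
```

```text
t 2.8 row [  90.  -120.7   56.1] [ 0.0005 -0.0007 -0.0005] f [0.02 0.11 0.68] w 0.08672182958490733 p [ 0.4423 -0.2107  0.2061]
```

>>> move_arm(commands=[[90, -120.7, 56, 0, 0, 0, 0], [90, -120.7, 56, 0, 0, 0, 0], [90, -120.7, 56, 0, 0, 0, 0], [90, -120.7, 56, 0, 0, 0, 0], [90, -120.7, 56, 0, 0, 0, 0], [90, -120.7, 56, 0, 0, 0, 0], [90, -120.7, 56, 0, 0, 0, 0]])

```text
t: 3.38
tool_pos: [0.5329, -0.0907, 0.1501]
ee_rot: [1.0, -0.002, 0.0, 0.0]
contact_force: [-0.3, -0.4, 0.1]
width: 0.0867
```

```bash
python3 -c "
from h import *
plan([.533,-.0905,.048])
cv2.imwrite('pics/t2.png',get_image('top')[200:330,150:400,::-1].repeat(3,0).repeat(3,1));cv2.imwrite('pics/s2.png',get_image('scene')[100:300,200:440,::-1].repeat(3,0).repeat(3,1))"
```

```text
t 3.3833 row [ 1.000e-01 -3.000e-01  1.021e+02] [ 0.0009 -0.0003  0.0003] f [-0.28 -0.35  0.11] w 0.08665446522062263 p [ 0.5329 -0.0907  0.1501]
```

View pics/s2.png

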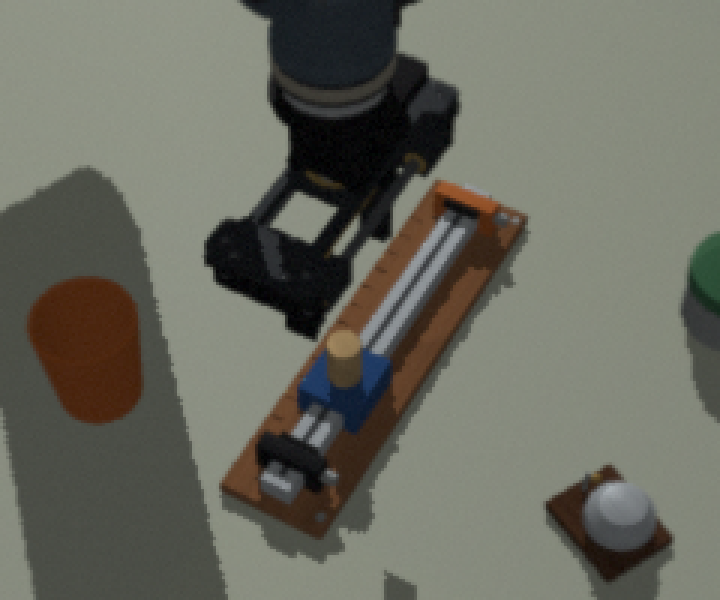

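>>> move_arm(commands=[[0, 0, 25, 0, 0, 0, 0], [0, 0, 50, 0, 0, 0, 0], [0, 0, 72, 0, 0, 0, 0], [0, 0, 88, 0, 0, 0, 0], [0, 0, 98, 0, 0, 0, 0], [0, 0, 102, 0, 0, 0, 0], [0, 0, 102, 0, 0, 0, 0]])

```text
t: 4.07
tool_pos: [0.5325, -0.0927, 0.0484]
ee_rot: [1.0, -0.004, 0.0, 0.0]
contact_force: [0.3, -0.2, 0.2]
width: 0.0868
```

```bash
python3 -c "
from h import *
plan([.533,-.0905,.048])
cv2.imwrite('pics/s3.png',get_image('scene')[100:300,200:440,::-1].repeat(3,0).repeat(3,1))"
```

```text
t 4.0667 row [ 0.5 -2.2  0.4] [ 0.0009 -0.0006 -0.0037] f [ 0.32 -0.15  0.22] w 0.08675343755847874 p [ 0.5325 -0.0927  0.0484]
```

View pics/s3.png

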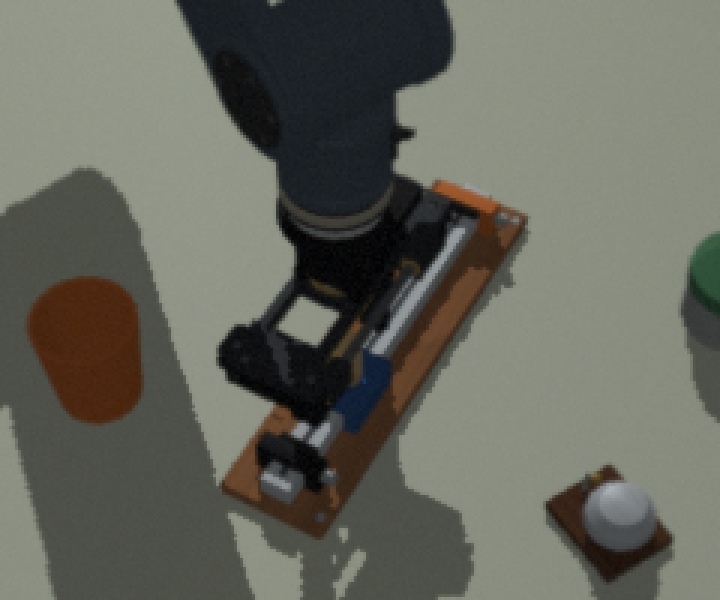

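>>> move_arm(commands=[[0, -1, 0, 0, 0, 0, 0.5], [0, -1, 0, 0, 0, 0, 0.6], [0, -1, 0, 0, 0, 0, 0.65], [0, -1, 0, 0, 0, 0, 0.7], [0, -1, 0, 0, 0, 0, 1], [0, -1, 0, 0, 0, 0, 1], [0, -1, 0, 0, 0, 0, 1], [0, -1, 0, 0, 0, 0, 1]], grip_force=35)

```text
t: 4.78
tool_pos: [0.533, -0.0916, 0.0491]
ee_rot: [1.0, -0.004, 0.001, 0.001]
contact_force: [-0.6, 0.6, -0.1]
width: 0.0416
```

```bash
python3 -c "
from h import *
plan([.533,-.0905,.048])
"
```

```text
t 4.7833 row [-0.  -1.1  1.1] [ 0.0013 -0.0018 -0.0031] f [-0.57  0.64 -0.14] w 0.04155912769008239 p [ 0.533  -0.0916  0.0491]
```

>>> move_arm(commands=[[0, 0, 1, 0, 0, 0, 1], [0, 0, 1, 0, 0, 0, 1], [0, 0, 1, 0, 0, 0, 1], [0, 0, 1, 0, 0, 0, 1], [0, 0, 1, 0, 0, 0, 1], [0, 0, 1, 0, 0, 0, 1]])

```text
t: 5.28
tool_pos: [0.5329, -0.0914, 0.0479]
ee_rot: [1.0, -0.004, 0.001, 0.0]
contact_force: [0.6, 0.9, -1.1]
width: 0.025
```

```bash
python3 -c "
from h import *
plan([.533,-.0905,.048])
cv2.imwrite('pics/s4.png',get_image('scene')[100:300,200:440,::-1].repeat(3,0).repeat(3,1))"
```

```text
t 5.2833 row [ 0.1 -0.9 -0.1] [ 0.0009 -0.0015 -0.0033] f [ 0.61  0.89 -1.09] w 0.02498888560887063 p [ 0.5329 -0.0914  0.0479]
```

View pics/s4.png

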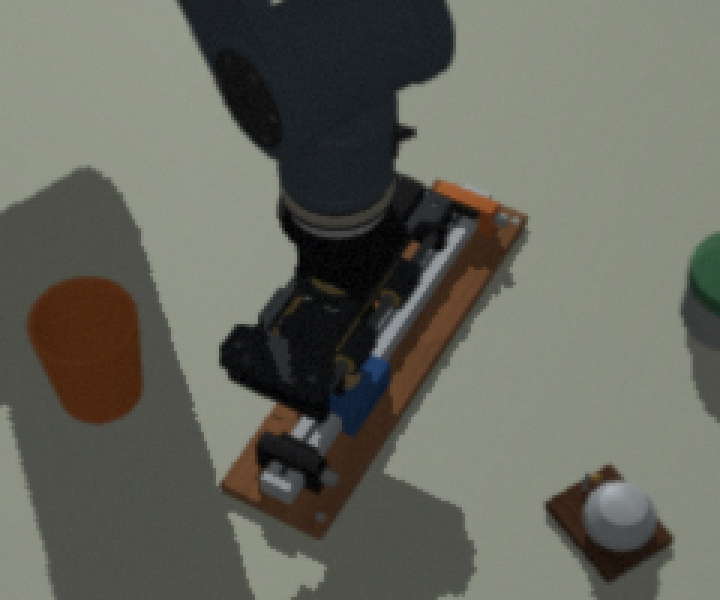

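>>> move_arm(commands=[[0, -1.5, 0, 0, 0, 0, 1], [0, -3, 0, 0, 0, 0, 1], [0, -4.5, 0, 0, 0, 0, 1], [0, -6, 0, 0, 0, 0, 1], [0, -7.5, 0, 0, 0, 0, 1], [0, -9, 0, 0, 0, 0, 1], [0, -10.5, 0, 0, 0, 0, 1], [0, -12, 0, 0, 0, 0, 1], [0, -13.5, 0, 0, 0, 0, 1], [0, -15, 0, 0, 0, 0, 1]])

```text
t: 6.17
tool_pos: [0.5331, -0.0762, 0.0479]
ee_rot: [1.0, -0.004, 0.001, 0.001]
contact_force: [-0.6, -1.6, -2.2]
width: 0.0252
```

```bash
cat > q.py <<'E'
from h import *
o=observe();print(np.round(o['tool_pos']*1000,2),np.round(o['contact_force'],2),round(o['t'],2),np.round(o['moment'],2),round(o['width'],4))
E
python3 q.py;python3 q.py
```

```text
[533.06 -76.23  47.91] [-0.65 -1.61 -2.17] 6.17 [-0.3   0.05 -0.06] 0.0252
[533.06 -76.23  47.91] [-0.65 -1.61 -2.17] 6.17 [-0.3   0.05 -0.06] 0.0252
```

>>> move_arm(commands=[[0, -1.25, 0, 0, 0, 0, 1], [0, -2.5, 0, 0, 0, 0, 1], [0, -3.75, 0, 0, 0, 0, 1], [0, -5, 0, 0, 0, 0, 1]])

```text
t: 6.5
tool_pos: [0.5331, -0.0711, 0.0479]
ee_rot: [1.0, -0.004, 0.001, 0.001]
contact_force: [-1.2, -1.1, -1.7]
width: 0.0254
```

>>> move_arm(commands=[[0, -1.25, 0, 0, 0, 0, 1], [0, -2.5, 0, 0, 0, 0, 1], [0, -3.75, 0, 0, 0, 0, 1], [0, -5, 0, 0, 0, 0, 1]])

```text
t: 6.83
tool_pos: [0.5331, -0.066, 0.0479]
ee_rot: [1.0, -0.004, 0.001, 0.001]
contact_force: [-0.4, -1.2, -1.0]
width: 0.0253
```

>>> move_arm(commands=[[0, -1.25, 0, 0, 0, 0, 1], [0, -2.5, 0, 0, 0, 0, 1], [0, -3.75, 0, 0, 0, 0, 1], [0, -5, 0, 0, 0, 0, 1]])

```text
t: 7.17
tool_pos: [0.5331, -0.0608, 0.0479]
ee_rot: [1.0, -0.004, 0.001, 0.001]
contact_force: [-0.5, -2.0, -1.3]
width: 0.025
```

>>> move_arm(commands=[[0, -1.25, 0, 0, 0, 0, 1], [0, -2.5, 0, 0, 0, 0, 1], [0, -3.75, 0, 0, 0, 0, 1], [0, -5, 0, 0, 0, 0, 1]])

```text
t: 7.5
tool_pos: [0.5332, -0.0557, 0.0479]
ee_rot: [1.0, -0.004, 0.001, 0.001]
contact_force: [0.4, -1.9, -1.1]
width: 0.0253
```

>>> move_arm(commands=[[0, -1.25, 0, 0, 0, 0, 1], [0, -2.5, 0, 0, 0, 0, 1], [0, -3.75, 0, 0, 0, 0, 1], [0, -5, 0, 0, 0, 0, 1]])

```text
t: 7.83
tool_pos: [0.5332, -0.0506, 0.0479]
ee_rot: [1.0, -0.004, 0.001, 0.0]
contact_force: [-0.5, -1.7, -0.7]
width: 0.0254
```

>>> move_arm(commands=[[0, -1.25, 0, 0, 0, 0, 1], [0, -2.5, 0, 0, 0, 0, 1], [0, -3.75, 0, 0, 0, 0, 1], [0, -5, 0, 0, 0, 0, 1]])

```text
t: 8.17
tool_pos: [0.5332, -0.0454, 0.0479]
ee_rot: [1.0, -0.004, 0.001, 0.0]
contact_force: [-0.5, -1.5, -1.0]
width: 0.0251
```

>>> move_arm(commands=[[0, -1.25, 0, 0, 0, 0, 1], [0, -2.5, 0, 0, 0, 0, 1], [0, -3.75, 0, 0, 0, 0, 1], [0, -5, 0, 0, 0, 0, 1]])

```text
t: 8.5
tool_pos: [0.5332, -0.0403, 0.0479]
ee_rot: [1.0, -0.004, 0.001, 0.0]
contact_force: [-1.0, -1.3, -1.1]
width: 0.0252
```

>>> move_arm(commands=[[0, -1.25, 0, 0, 0, 0, 1], [0, -2.5, 0, 0, 0, 0, 1], [0, -3.75, 0, 0, 0, 0, 1], [0, -5, 0, 0, 0, 0, 1]])

```text
t: 8.83
tool_pos: [0.5333, -0.0352, 0.0479]
ee_rot: [1.0, -0.004, 0.001, 0.001]
contact_force: [-0.9, -3.4, -1.1]
width: 0.0251
```

>>> move_arm(commands=[[0, -1, 0, 0, 0, 0, 1], [0, -2, 0, 0, 0, 0, 1], [0, -3, 0, 0, 0, 0, 1]])

```text
t: 9.08
tool_pos: [0.5333, -0.0329, 0.0479]
ee_rot: [1.0, -0.004, 0.001, 0.001]
contact_force: [-0.8, -6.0, -0.8]
width: 0.0253
```

>>> move_arm(commands=[[0, -1, 0, 0, 0, 0, 1], [0, -2, 0, 0, 0, 0, 1], [0, -3, 0, 0, 0, 0, 1]])

```text
t: 9.33
tool_pos: [0.5333, -0.031, 0.0479]
ee_rot: [1.0, -0.003, 0.001, 0.002]
contact_force: [-1.9, -8.2, -1.6]
width: 0.0251
```

>>> move_arm(commands=[[0, -1, 0, 0, 0, 0, 1], [0, -2, 0, 0, 0, 0, 1], [0, -3, 0, 0, 0, 0, 1]])

```text
t: 9.58
tool_pos: [0.5333, -0.0294, 0.0479]
ee_rot: [1.0, -0.003, 0.001, 0.003]
contact_force: [-1.6, -9.7, -1.4]
width: 0.0251
```

>>> move_arm(commands=[[0, -1, 0, 0, 0, 0, 1], [0, -2, 0, 0, 0, 0, 1], [0, -3, 0, 0, 0, 0, 1]])

```text
t: 9.83
tool_pos: [0.5334, -0.0281, 0.0479]
ee_rot: [1.0, -0.003, 0.0, 0.004]
contact_force: [-2.5, -9.3, -1.9]
width: 0.0253
```

>>> move_arm(commands=[[0, -1, 0, 0, 0, 0, 1], [0, -2, 0, 0, 0, 0, 1], [0, -3, 0, 0, 0, 0, 1]])

```text
t: 10.08
tool_pos: [0.5334, -0.0266, 0.0479]
ee_rot: [1.0, -0.003, 0.0, 0.005]
contact_force: [-1.0, -8.8, -1.4]
width: 0.0253
```

>>> move_arm(commands=[[0, -1, 0, 0, 0, 0, 1], [0, -2, 0, 0, 0, 0, 1], [0, -3, 0, 0, 0, 0, 1]])

```text
t: 10.33
tool_pos: [0.5333, -0.0244, 0.0479]
ee_rot: [1.0, -0.003, 0.0, 0.005]
contact_force: [-1.3, -8.2, -1.5]
width: 0.025
```

>>> move_arm(commands=[[0, -1, 0, 0, 0, 0, 1], [0, -2, 0, 0, 0, 0, 1], [0, -3, 0, 0, 0, 0, 1]])

```text
t: 10.58
tool_pos: [0.5334, -0.0221, 0.0479]
ee_rot: [1.0, -0.003, 0.0, 0.006]
contact_force: [-1.3, -6.7, -0.3]
width: 0.0254
```

>>> move_arm(commands=[[0, -1, 0, 0, 0, 0, 1], [0, -2, 0, 0, 0, 0, 1], [0, -3, 0, 0, 0, 0, 1]])

```text
t: 10.83
tool_pos: [0.5334, -0.0197, 0.0479]
ee_rot: [1.0, -0.003, 0.0, 0.006]
contact_force: [-0.9, -5.5, -0.2]
width: 0.0249
```

>>> move_arm(commands=[[0, -1, 0, 0, 0, 0, 1], [0, -2, 0, 0, 0, 0, 1], [0, -3, 0, 0, 0, 0, 1]])

```text
t: 11.08
tool_pos: [0.5334, -0.0164, 0.0479]
ee_rot: [1.0, -0.003, 0.0, 0.006]
contact_force: [-1.7, -1.8, -0.4]
width: 0.0253
```

>>> move_arm(commands=[[0, -1, 0, 0, 0, 0, 1], [0, -2, 0, 0, 0, 0, 1], [0, -3, 0, 0, 0, 0, 1]])

```text
t: 11.33
tool_pos: [0.5334, -0.013, 0.0479]
ee_rot: [1.0, -0.003, 0.0, 0.006]
contact_force: [-0.5, -2.3, 0.1]
width: 0.0252
```

```bash
python3 -c "
from h import *
plan([.5336,.007,.048])"
```

```text
t 11.3333 row [  0.1 -20.   -0.3] [ 0.0115 -0.0002 -0.0015] f [-0.52 -2.34  0.15] w 0.02524424612180244 p [ 0.5334 -0.013   0.0479]
```

>>> move_arm(commands=[[0, -1.5, 0, 0.001, 0, 0, 1], [0, -3, 0, 0.002, 0, 0, 1], [0, -4.5, 0, 0.003, 0, 0, 1], [0, -6, 0, 0.004, 0, 0, 1], [0, -7.5, 0, 0.005, 0, 0, 1], [0, -9, 0, 0.006, 0, 0, 1]])

```text
t: 11.83
tool_pos: [0.5335, -0.0038, 0.0479]
ee_rot: [1.0, -0.003, 0.0, 0.003]
contact_force: [-1.8, -1.8, 1.3]
width: 0.0251
```

>>> move_arm(commands=[[0, -1.5, 0, 0.001, 0, 0, 1], [0, -3, 0, 0.002, 0, 0, 1], [0, -4.5, 0, 0.003, 0, 0, 1], [0, -6, 0, 0.004, 0, 0, 1], [0, -7.5, 0, 0.005, 0, 0, 1], [0, -9, 0, 0.005, 0, 0, 1]])

```text
t: 12.33
tool_pos: [0.5335, 0.0052, 0.0479]
ee_rot: [1.0, -0.003, 0.0, 0.0]
contact_force: [-0.4, -2.1, 0.9]
width: 0.0254
```

>>> move_arm(commands=[[0, -1.5, 0, 0, 0, 0, 1], [0, -3, 0, 0, 0, 0, 1], [0, -4.5, 0, 0, 0, 0, 1], [0, -6, 0, 0, 0, 0, 1], [0, -7.5, 0, 0, 0, 0, 1], [0, -9, 0, 0, 0, 0, 1]])

```text
t: 12.83
tool_pos: [0.5336, 0.0144, 0.0479]
ee_rot: [1.0, -0.003, 0.0, 0.0]
contact_force: [-0.2, -1.6, 0.3]
width: 0.025
```

>>> move_arm(commands=[[0, -1.5, 0, 0, 0, 0, 1], [0, -3, 0, 0, 0, 0, 1], [0, -4.5, 0, 0, 0, 0, 1], [0, -6, 0, 0, 0, 0, 1], [0, -7.5, 0, 0, 0, 0, 1], [0, -9, 0, 0, 0, 0, 1]])

```text
t: 13.33
tool_pos: [0.5336, 0.0236, 0.0479]
ee_rot: [1.0, -0.003, 0.0, 0.0]
contact_force: [-0.6, -1.6, 0.8]
width: 0.0251
```

>>> move_arm(commands=[[0, -1.5, 0, 0, 0, 0, 1], [0, -3, 0, 0, 0, 0, 1], [0, -4.5, 0, 0, 0, 0, 1], [0, -6, 0, 0, 0, 0, 1], [0, -7.5, 0, 0, 0, 0, 1], [0, -9, 0, 0, 0, 0, 1]])

```text
t: 13.83
tool_pos: [0.5337, 0.0327, 0.0479]
ee_rot: [1.0, -0.003, 0.0, 0.0]
contact_force: [-0.5, -1.7, 0.5]
width: 0.0254
```

>>> move_arm(commands=[[0, -1.5, 0, 0, 0, 0, 1], [0, -3, 0, 0, 0, 0, 1], [0, -4.5, 0, 0, 0, 0, 1], [0, -6, 0, 0, 0, 0, 1], [0, -7.5, 0, 0, 0, 0, 1], [0, -9, 0, 0, 0, 0, 1]])

```text
t: 14.33
tool_pos: [0.5338, 0.0419, 0.0479]
ee_rot: [1.0, -0.003, 0.0, 0.0]
contact_force: [-0.3, -1.7, 0.8]
width: 0.0253
```

```bash
python3 -c "
from h import *
plan([.5336,.067,.048])"
```

```text
t 14.3333 row [ -0.3 -25.1  -0.1] [ 0.0005 -0.0004 -0.001 ] f [-0.32 -1.74  0.79] w 0.025298306934946516 p [0.5338 0.0419 0.0479]
```

Now slowly toward the orange pad (expected near y = 0.067).

>>> move_arm(commands=[[0, -1.2, 0, 0, 0, 0, 1], [0, -2.4, 0, 0, 0, 0, 1], [0, -3.6, 0, 0, 0, 0, 1], [0, -4.8, 0, 0, 0, 0, 1], [0, -6, 0, 0, 0, 0, 1], [0, -7.2, 0, 0, 0, 0, 1], [0, -8.4, 0, 0, 0, 0, 1], [0, -9.6, 0, 0, 0, 0, 1], [0, -10.8, 0, 0, 0, 0, 1], [0, -12, 0, 0, 0, 0, 1]])

```text
t: 15.17
tool_pos: [0.5338, 0.054, 0.0479]
ee_rot: [1.0, -0.003, 0.0, 0.0]
contact_force: [-0.5, -1.2, 0.2]
width: 0.0251
```

>>> move_arm(commands=[[0, -0.8, 0, 0, 0, 0, 1], [0, -1.6, 0, 0, 0, 0, 1], [0, -2.4, 0, 0, 0, 0, 1], [0, -3.2, 0, 0, 0, 0, 1]])

```text
t: 15.5
tool_pos: [0.5338, 0.0572, 0.0479]
ee_rot: [1.0, -0.003, 0.0, 0.0]
contact_force: [-1.3, -1.5, 1.2]
width: 0.0253
```

>>> move_arm(commands=[[0, -0.8, 0, 0, 0, 0, 1], [0, -1.6, 0, 0, 0, 0, 1]])

```text
t: 15.67
tool_pos: [0.5338, 0.0589, 0.0479]
ee_rot: [1.0, -0.003, 0.0, 0.0]
contact_force: [-0.6, -1.2, 1.4]
width: 0.0249
```

>>> move_arm(commands=[[0, -0.8, 0, 0, 0, 0, 1], [0, -1.6, 0, 0, 0, 0, 1]])

```text
t: 15.83
tool_pos: [0.5338, 0.0606, 0.0479]
ee_rot: [1.0, -0.003, 0.0, 0.0]
contact_force: [0.0, -1.1, 0.3]
width: 0.0248
```

>>> move_arm(commands=[[0, -0.8, 0, 0, 0, 0, 1], [0, -1.6, 0, 0, 0, 0, 1]])

```text
t: 16.0
tool_pos: [0.5338, 0.0623, 0.0479]
ee_rot: [1.0, -0.003, 0.0, 0.0]
contact_force: [0.2, -1.5, 0.2]
width: 0.025
```

>>> move_arm(commands=[[0, -0.6, 0, 0, 0, 0, 1], [0, -1.2, 0, 0, 0, 0, 1]])

```text
t: 16.17
tool_pos: [0.5339, 0.0636, 0.0479]
ee_rot: [1.0, -0.003, 0.0, 0.0]
contact_force: [0.6, -1.1, 1.1]
width: 0.025
```

>>> move_arm(commands=[[0, -0.5, 0, 0, 0, 0, 1], [0, -1, 0, 0, 0, 0, 1]])

```text
t: 16.33
tool_pos: [0.5339, 0.0646, 0.0479]
ee_rot: [1.0, -0.003, 0.0, 0.0]
contact_force: [-0.1, -0.4, 0.5]
width: 0.0252
```

>>> move_arm(commands=[[0, -0.5, 0, 0, 0, 0, 1], [0, -1, 0, 0, 0, 0, 1]])

```text
t: 16.5
tool_pos: [0.5339, 0.0657, 0.0479]
ee_rot: [1.0, -0.003, 0.0, 0.0]
contact_force: [-0.1, -1.5, 0.4]
width: 0.0253
```

>>> move_arm(commands=[[0, -0.5, 0, 0, 0, 0, 1], [0, -1, 0, 0, 0, 0, 1]])

```text
t: 16.67
tool_pos: [0.5339, 0.0667, 0.0479]
ee_rot: [1.0, -0.003, 0.0, 0.0]
contact_force: [-0.2, -1.0, 0.6]
width: 0.0248
```

>>> move_arm(commands=[[0, -0.5, 0, 0, 0, 0, 1], [0, -1, 0, 0, 0, 0, 1]])

```text
t: 16.83
tool_pos: [0.5339, 0.0678, 0.0479]
ee_rot: [1.0, -0.003, 0.0, 0.0]
contact_force: [-0.3, -1.9, 0.4]
width: 0.0251
```

>>> move_arm(commands=[[0, -0.5, 0, 0, 0, 0, 1], [0, -1, 0, 0, 0, 0, 1]])

```text
t: 17.0
tool_pos: [0.5339, 0.0683, 0.0479]
ee_rot: [1.0, -0.003, 0.0, 0.001]
contact_force: [-0.6, -4.3, 1.4]
width: 0.0251
```

>>> move_arm(commands=[[0, -0.5, 0, 0, 0, 0, 1], [0, -0.8, 0, 0, 0, 0, 1]])

```text
t: 17.17
tool_pos: [0.5339, 0.0685, 0.0479]
ee_rot: [1.0, -0.003, 0.0, 0.001]
contact_force: [-0.6, -4.8, 0.9]
width: 0.025
```

>>> move_arm(commands=[[0, -0.7, 0, 0, 0, 0, 1], [0, -1.2, 0, 0, 0, 0, 1], [0, -1.2, 0, 0, 0, 0, 1]])

```text
t: 17.42
tool_pos: [0.5339, 0.0687, 0.0479]
ee_rot: [1.0, -0.002, -0.0, 0.002]
contact_force: [-1.2, -6.3, 1.1]
width: 0.0251
```

>>> move_arm(commands=[[0, -0.8, 0, 0, 0, 0, 1], [0, -1.3, 0, 0, 0, 0, 1], [0, -1.3, 0, 0, 0, 0, 1]])

```text
t: 17.67
tool_pos: [0.5339, 0.0689, 0.0479]
ee_rot: [1.0, -0.002, -0.0, 0.003]
contact_force: [-0.5, -8.3, 1.4]
width: 0.0251
```

>>> move_arm(commands=[[0, 1.5, 0, 0, 0, 0, 1], [0, 3, 0, 0, 0, 0, 1], [0, 4.5, 0, 0, 0, 0, 1], [0, 6, 0, 0.001, 0, 0, 1], [0, 7.5, 0, 0.002, 0, 0, 1], [0, 9, 0, 0.003, 0, 0, 1], [0, 10.5, 0, 0.003, 0, 0, 1], [0, 12, 0, 0.003, 0, 0, 1], [0, 13.5, 0, 0.003, 0, 0, 1], [0, 15, 0, 0.003, 0, 0, 1], [0, 16.5, 0, 0.003, 0, 0, 1], [0, 18, 0, 0.003, 0, 0, 1]])

```text
t: 18.67
tool_pos: [0.5338, 0.0508, 0.0479]
ee_rot: [1.0, -0.002, -0.0, 0.001]
contact_force: [-0.2, 1.8, -0.4]
width: 0.0253
```

>>> move_arm(commands=[[0, 1.5, 0, 0, 0, 0, 1], [0, 3, 0, 0, 0, 0, 1], [0, 4.5, 0, 0, 0, 0, 1], [0, 6, 0, 0, 0, 0, 1], [0, 7.5, 0, 0, 0, 0, 1], [0, 9, 0, 0, 0, 0, 1], [0, 10.5, 0, 0, 0, 0, 1], [0, 12, 0, 0, 0, 0, 1], [0, 13.5, 0, 0, 0, 0, 1], [0, 15, 0, 0, 0, 0, 1], [0, 16.5, 0, 0, 0, 0, 1], [0, 18, 0, 0, 0, 0, 1]])

```text
t: 19.67
tool_pos: [0.5337, 0.0326, 0.0479]
ee_rot: [1.0, -0.002, -0.0, 0.001]
contact_force: [-0.1, 0.8, -0.4]
width: 0.0254
```

```bash
python3 -c "
from h import *
plan([.5336,.0,.048])"
```

```text
t 19.6667 row [ 0.1 32.6 -0. ] [0.0022 0.0006 0.0009] f [-0.05  0.76 -0.4 ] w 0.025393593274935927 p [0.5337 0.0326 0.0479]
```

>>> move_arm(commands=[[0, 1.5, 0, 0.002, 0, 0, 1], [0, 3, 0, 0.002, 0, 0, 1], [0, 4.5, 0, 0.002, 0, 0, 1], [0, 6, 0, 0.002, 0, 0, 1], [0, 7.5, 0, 0.002, 0, 0, 1], [0, 9, 0, 0.002, 0, 0, 1], [0, 10.5, 0, 0.002, 0, 0, 1], [0, 12, 0, 0.002, 0, 0, 1]])

```text
t: 20.33
tool_pos: [0.5336, 0.0205, 0.0479]
ee_rot: [1.0, -0.002, -0.0, 0.0]
contact_force: [-0.8, 1.4, -0.6]
width: 0.025
```

>>> move_arm(commands=[[0, 1.5, 0, 0, 0, 0, 1], [0, 3, 0, 0, 0, 0, 1], [0, 4.5, 0, 0, 0, 0, 1], [0, 6, 0, 0, 0, 0, 1], [0, 7.5, 0, 0, 0, 0, 1], [0, 9, 0, 0, 0, 0, 1], [0, 10.5, 0, 0, 0, 0, 1], [0, 12, 0, 0, 0, 0, 1]])

```text
t: 21.0
tool_pos: [0.5335, 0.0083, 0.0479]
ee_rot: [1.0, -0.002, -0.0, 0.0]
contact_force: [-0.4, 2.0, -0.9]
width: 0.0252
```

>>> move_arm(commands=[[0, 1, 0, 0, 0, 0, 1], [0, 2, 0, 0, 0, 0, 1], [0, 3, 0, 0, 0, 0, 1], [0, 4, 0, 0, 0, 0, 1], [0, 5, 0, 0, 0, 0, 1], [0, 6, 0, 0, 0, 0, 1]])

```text
t: 21.5
tool_pos: [0.5335, 0.0022, 0.0479]
ee_rot: [1.0, -0.002, -0.0, 0.0]
contact_force: [-0.1, 1.3, -1.7]
width: 0.0252
```

>>> move_arm(commands=[[0, 1, 0, 0, 0, 0, 1], [0, 2, 0, 0, 0, 0, 1], [0, 3, 0, 0, 0, 0, 1], [0, 4, 0, 0, 0, 0, 1], [0, 5, 0, 0, 0, 0, 1], [0, 6, 0, 0, 0, 0, 1]])

```text
t: 22.0
tool_pos: [0.5335, -0.0038, 0.0479]
ee_rot: [1.0, -0.002, -0.0, 0.0]
contact_force: [0.3, 1.4, -0.4]
width: 0.0251
```

>>> move_arm(commands=[[0, 1, 0, 0, 0, 0, 1], [0, 2, 0, 0, 0, 0, 1], [0, 3, 0, 0, 0, 0, 1]])

```text
t: 22.25
tool_pos: [0.5334, -0.007, 0.0479]
ee_rot: [1.0, -0.002, -0.0, 0.0]
contact_force: [0.8, 2.0, -1.3]
width: 0.0253
```

>>> move_arm(commands=[[0, 1, 0, 0, 0, 0, 1], [0, 2, 0, 0, 0, 0, 1], [0, 3, 0, 0, 0, 0, 1]])

```text
t: 22.5
tool_pos: [0.5334, -0.0099, 0.0479]
ee_rot: [1.0, -0.002, -0.0, -0.0]
contact_force: [0.5, 4.0, -0.8]
width: 0.0252
```

>>> move_arm(commands=[[0, 1, 0, 0, 0, 0, 1], [0, 2, 0, 0, 0, 0, 1], [0, 3, 0, 0, 0, 0, 1]])

```text
t: 22.75
tool_pos: [0.5334, -0.0122, 0.0479]
ee_rot: [1.0, -0.002, -0.0, -0.001]
contact_force: [0.5, 6.6, -0.8]
width: 0.025
```

>>> move_arm(commands=[[0, 1, 0, 0, 0, 0, 1], [0, 2, 0, 0, 0, 0, 1], [0, 3, 0, 0, 0, 0, 1]])

```text
t: 23.0
tool_pos: [0.5334, -0.0141, 0.0479]
ee_rot: [1.0, -0.003, -0.0, -0.001]
contact_force: [2.3, 8.7, -1.1]
width: 0.025
```

>>> move_arm(commands=[[0, 1, 0, 0, 0, 0, 1], [0, 2, 0, 0, 0, 0, 1], [0, 3, 0, 0, 0, 0, 1]])

```text
t: 23.25
tool_pos: [0.5333, -0.0157, 0.0479]
ee_rot: [1.0, -0.003, -0.0, -0.003]
contact_force: [2.2, 8.5, -0.7]
width: 0.025
```

>>> move_arm(commands=[[0, 1, 0, 0, 0, 0, 1], [0, 2, 0, 0, 0, 0, 1], [0, 3, 0, 0, 0, 0, 1]])

```text
t: 23.5
tool_pos: [0.5333, -0.0171, 0.0479]
ee_rot: [1.0, -0.004, -0.0, -0.004]
contact_force: [1.9, 9.9, -0.4]
width: 0.0248
```

>>> move_arm(commands=[[0, 1, 0, 0, 0, 0, 1], [0, 2, 0, 0, 0, 0, 1], [0, 3, 0, 0, 0, 0, 1]])

```text
t: 23.75
tool_pos: [0.5333, -0.0186, 0.0479]
ee_rot: [1.0, -0.004, -0.0, -0.005]
contact_force: [1.2, 8.8, -0.9]
width: 0.0249
```

>>> move_arm(commands=[[0, 1, 0, 0, 0, 0, 1], [0, 2, 0, 0, 0, 0, 1], [0, 3, 0, 0, 0, 0, 1]])

```text
t: 24.0
tool_pos: [0.5333, -0.0207, 0.0479]
ee_rot: [1.0, -0.004, -0.0, -0.005]
contact_force: [2.2, 6.6, -0.2]
width: 0.0255
```

>>> move_arm(commands=[[0, 1, 0, 0, 0, 0, 1], [0, 2, 0, 0, 0, 0, 1], [0, 3, 0, 0, 0, 0, 1]])

```text
t: 24.25
tool_pos: [0.5333, -0.023, 0.0479]
ee_rot: [1.0, -0.004, 0.0, -0.005]
contact_force: [0.6, 6.2, -0.6]
width: 0.0249
```

```bash
python3 -c "
from h import *
plan([.5331,-.11,.048])"
```

```text
t 24.25 row [ 0.4 87.  -1. ] [-0.011  -0.     -0.0021] f [ 0.57  6.17 -0.64] w 0.024906899651354765 p [ 0.5333 -0.023   0.0479]
```

>>> move_arm(commands=[[0, 1, 0, 0, 0, 0, 1], [0, 2, 0, 0, 0, 0, 1], [0, 3, 0, 0, 0, 0, 1]])

```text
t: 24.5
tool_pos: [0.5333, -0.0255, 0.0479]
ee_rot: [1.0, -0.003, 0.0, -0.006]
contact_force: [1.2, 5.3, -0.3]
width: 0.025
```

>>> move_arm(commands=[[0, 1, 0, 0, 0, 0, 1], [0, 2, 0, 0, 0, 0, 1], [0, 3, 0, 0, 0, 0, 1]])

```text
t: 24.75
tool_pos: [0.5333, -0.0287, 0.0479]
ee_rot: [1.0, -0.003, 0.0, -0.006]
contact_force: [0.1, 4.2, -0.9]
width: 0.0254
```

>>> move_arm(commands=[[0, 1, 0, 0, 0, 0, 1], [0, 2, 0, 0, 0, 0, 1], [0, 3, 0, 0, 0, 0, 1]])

```text
t: 25.0
tool_pos: [0.5333, -0.032, 0.0479]
ee_rot: [1.0, -0.003, 0.0, -0.005]
contact_force: [-0.1, 1.5, -1.9]
width: 0.025
```

>>> move_arm(commands=[[0, 1.5, 0, -0.002, 0, 0, 1], [0, 3, 0, -0.004, 0, 0, 1], [0, 4.5, 0, -0.006, 0, 0, 1], [0, 6, 0, -0.008, 0, 0, 1], [0, 7.5, 0, -0.01, 0, 0, 1], [0, 9, 0, -0.01, 0, 0, 1]])

```text
t: 25.5
tool_pos: [0.5332, -0.0412, 0.0479]
ee_rot: [1.0, -0.003, 0.0, -0.0]
contact_force: [0.3, 1.4, 1.0]
width: 0.0252
```

>>> move_arm(commands=[[0, 1.5, 0, 0, 0, 0, 1], [0, 3, 0, 0, 0, 0, 1], [0, 4.5, 0, 0, 0, 0, 1], [0, 6, 0, 0, 0, 0, 1], [0, 7.5, 0, 0, 0, 0, 1], [0, 9, 0, 0, 0, 0, 1]])

```text
t: 26.0
tool_pos: [0.5332, -0.0503, 0.0479]
ee_rot: [1.0, -0.003, 0.0, -0.0]
contact_force: [0.7, 0.6, -0.6]
width: 0.0253
```

>>> move_arm(commands=[[0, 1.5, 0, 0, 0, 0, 1], [0, 3, 0, 0, 0, 0, 1], [0, 4.5, 0, 0, 0, 0, 1], [0, 6, 0, 0, 0, 0, 1], [0, 7.5, 0, 0, 0, 0, 1], [0, 9, 0, 0, 0, 0, 1], [0, 10.5, 0, 0, 0, 0, 1], [0, 12, 0, 0, 0, 0, 1]])

```text
t: 26.67
tool_pos: [0.5331, -0.0625, 0.0479]
ee_rot: [1.0, -0.003, 0.0, -0.0]
contact_force: [0.3, 1.8, -0.5]
width: 0.0252
```

>>> move_arm(commands=[[0, 1.5, 0, 0, 0, 0, 1], [0, 3, 0, 0, 0, 0, 1], [0, 4.5, 0, 0, 0, 0, 1], [0, 6, 0, 0, 0, 0, 1], [0, 7.5, 0, 0, 0, 0, 1], [0, 9, 0, 0, 0, 0, 1], [0, 10.5, 0, 0, 0, 0, 1], [0, 12, 0, 0, 0, 0, 1]])

```text
t: 27.33
tool_pos: [0.533, -0.0746, 0.0479]
ee_rot: [1.0, -0.003, 0.0, -0.0]
contact_force: [0.7, 1.2, 1.1]
width: 0.0249
```

```bash
python3 -c "
from h import *
plan([.5331,-.11,.048])"
```

```text
t 27.3333 row [ 0.3 35.4 -0.2] [-0.0008 -0.0002 -0.0012] f [0.69 1.19 1.11] w 0.024871581185375465 p [ 0.533  -0.0746  0.0479]
```

>>> move_arm(commands=[[0, 1.5, 0, 0, 0, 0, 1], [0, 3, 0, 0, 0, 0, 1], [0, 4.5, 0, 0, 0, 0, 1], [0, 6, 0, 0, 0, 0, 1], [0, 7.5, 0, 0, 0, 0, 1], [0, 9, 0, 0, 0, 0, 1], [0, 10.5, 0, 0, 0, 0, 1], [0, 12, 0, 0, 0, 0, 1], [0, 13.5, 0, 0, 0, 0, 1], [0, 15, 0, 0, 0, 0, 1]])

```text
t: 28.17
tool_pos: [0.5329, -0.0898, 0.0479]
ee_rot: [1.0, -0.003, 0.0, -0.0]
contact_force: [-1.0, 1.7, 1.2]
width: 0.0252
```

>>> move_arm(commands=[[0, 1.5, 0, 0, 0, 0, 1], [0, 3, 0, 0, 0, 0, 1], [0, 4.5, 0, 0, 0, 0, 1], [0, 6, 0, 0, 0, 0, 1], [0, 7.5, 0, 0, 0, 0, 1], [0, 9, 0, 0, 0, 0, 1], [0, 10.5, 0, 0, 0, 0, 1], [0, 12, 0, 0, 0, 0, 1], [0, 13.5, 0, 0, 0, 0, 1], [0, 15, 0, 0, 0, 0, 1]])

```text
t: 29.0
tool_pos: [0.5328, -0.1049, 0.0479]
ee_rot: [1.0, -0.003, 0.0, -0.0]
contact_force: [-0.3, 1.4, 0.6]
width: 0.0254
```

>>> move_arm(commands=[[0, 1, 0, 0, 0, 0, 1], [0, 2, 0, 0, 0, 0, 1], [0, 3, 0, 0, 0, 0, 1], [0, 4, 0, 0, 0, 0, 1], [0, 5, 0, 0, 0, 0, 1], [0, 6, 0, 0, 0, 0, 1], [0, 7, 0, 0, 0, 0, 1], [0, 8, 0, 0, 0, 0, 1], [0, 9, 0, 0, 0, 0, 1]])

```text
t: 29.75
tool_pos: [0.5328, -0.114, 0.0479]
ee_rot: [1.0, -0.003, 0.0, -0.0]
contact_force: [-0.1, 2.3, 0.4]
width: 0.025
```

>>> move_arm(commands=[[0, 0.8, 0, 0, 0, 0, 1], [0, 1.6, 0, 0, 0, 0, 1], [0, 2.4, 0, 0, 0, 0, 1]])

```text
t: 30.0
tool_pos: [0.5328, -0.1165, 0.0479]
ee_rot: [1.0, -0.003, 0.0, -0.0]
contact_force: [-0.4, 1.7, 0.6]
width: 0.0251
```

>>> move_arm(commands=[[0, 0.8, 0, 0, 0, 0, 1], [0, 1.6, 0, 0, 0, 0, 1]])

```text
t: 30.17
tool_pos: [0.5327, -0.1182, 0.0479]
ee_rot: [1.0, -0.003, 0.0, -0.0]
contact_force: [0.2, 0.9, 0.4]
width: 0.0253
```

>>> move_arm(commands=[[0, 0.8, 0, 0, 0, 0, 1], [0, 1.6, 0, 0, 0, 0, 1]])

```text
t: 30.33
tool_pos: [0.5328, -0.1199, 0.0479]
ee_rot: [1.0, -0.003, 0.0, -0.0]
contact_force: [0.5, 2.4, 0.4]
width: 0.0253
```

>>> move_arm(commands=[[0, 0.7, 0, 0, 0, 0, 1], [0, 1.4, 0, 0, 0, 0, 1]])

```text
t: 30.5
tool_pos: [0.5327, -0.1213, 0.0479]
ee_rot: [1.0, -0.003, 0.0, -0.0]
contact_force: [-0.1, 1.7, 0.8]
width: 0.0253
```

>>> move_arm(commands=[[0, 0.6, 0, 0, 0, 0, 1], [0, 1.2, 0, 0, 0, 0, 1]])

```text
t: 30.67
tool_pos: [0.5328, -0.1226, 0.0479]
ee_rot: [1.0, -0.003, 0.0, -0.0]
contact_force: [1.0, 2.3, 0.7]
width: 0.025
```

>>> move_arm(commands=[[0, 0.5, 0, 0, 0, 0, 1], [0, 1, 0, 0, 0, 0, 1]])

```text
t: 30.83
tool_pos: [0.5327, -0.1237, 0.0479]
ee_rot: [1.0, -0.003, 0.0, -0.0]
contact_force: [0.3, 1.0, 0.3]
width: 0.0252
```

>>> move_arm(commands=[[0, 0.5, 0, 0, 0, 0, 1], [0, 1, 0, 0, 0, 0, 1]])

```text
t: 31.0
tool_pos: [0.5327, -0.1247, 0.0479]
ee_rot: [1.0, -0.003, 0.0, -0.0]
contact_force: [-0.3, 1.6, -0.4]
width: 0.0249
```

>>> move_arm(commands=[[0, 0.5, 0, 0, 0, 0, 1], [0, 1, 0, 0, 0, 0, 1]])

```text
t: 31.17
tool_pos: [0.5327, -0.1253, 0.0479]
ee_rot: [1.0, -0.003, 0.0, -0.001]
contact_force: [0.8, 5.1, 0.6]
width: 0.0253
```

Contact with the black pad; firm it up a little, held over 0.1 s.

>>> move_arm(commands=[[0, 0.7, 0, 0, 0, 0, 1], [0, 1.2, 0, 0, 0, 0, 1], [0, 1.2, 0, 0, 0, 0, 1]])

```text
t: 31.42
tool_pos: [0.5327, -0.1257, 0.0479]
ee_rot: [1.0, -0.004, 0.0, -0.001]
contact_force: [1.1, 6.0, 1.8]
width: 0.0253
```

>>> move_arm(commands=[[0, 0.8, 0, 0, 0, 0, 1], [0, 1.3, 0, 0, 0, 0, 1], [0, 1.3, 0, 0, 0, 0, 1]])

```text
t: 31.67
tool_pos: [0.5327, -0.1258, 0.0479]
ee_rot: [1.0, -0.004, 0.0, -0.002]
contact_force: [0.6, 6.5, 0.5]
width: 0.0252
```

>>> move_arm(commands=[[0, -1.5, 0, 0, 0, 0, 1], [0, -3, 0, 0, 0, 0, 1], [0, -4.5, 0, -0.001, 0, 0, 1], [0, -6, 0, -0.002, 0, 0, 1], [0, -7.5, 0, -0.003, 0, 0, 1], [0, -9.2, 0, -0.003, 0, 0, 1], [0, -11, 0, -0.003, 0, 0, 1], [0, -13, 0, -0.003, 0, 0, 1], [0, -15, 0, -0.003, 0, 0, 1], [0, -17, 0, -0.003, 0, 0, 1], [0, -19, 0, -0.003, 0, 0, 1], [0, -21, 0, -0.003, 0, 0, 1]])

```text
t: 32.67
tool_pos: [0.5328, -0.1046, 0.0479]
ee_rot: [1.0, -0.004, 0.0, -0.001]
contact_force: [0.1, -1.3, -1.4]
width: 0.0257
```

>>> move_arm(commands=[[0, -2, 0, 0, 0, 0, 1], [0, -4, 0, 0, 0, 0, 1], [0, -6, 0, 0, 0, 0, 1], [0, -8, 0, 0, 0, 0, 1], [0, -10, 0, 0, 0, 0, 1], [0, -12, 0, 0, 0, 0, 1], [0, -14, 0, 0, 0, 0, 1], [0, -16, 0, 0, 0, 0, 1], [0, -18, 0, 0, 0, 0, 1], [0, -20, 0, 0, 0, 0, 1], [0, -22, 0, 0, 0, 0, 1], [0, -24, 0, 0, 0, 0, 1]])

```text
t: 33.67
tool_pos: [0.533, -0.0804, 0.0479]
ee_rot: [1.0, -0.004, -0.0, -0.001]
contact_force: [-0.3, -1.0, -2.4]
width: 0.025
```

>>> move_arm(commands=[[0, -2, 0, 0, 0, 0, 1], [0, -4, 0, 0, 0, 0, 1], [0, -6, 0, 0, 0, 0, 1], [0, -8, 0, 0, 0, 0, 1], [0, -10, 0, 0, 0, 0, 1], [0, -12, 0, 0, 0, 0, 1], [0, -14, 0, 0, 0, 0, 1], [0, -16, 0, 0, 0, 0, 1], [0, -18, 0, 0, 0, 0, 1], [0, -20, 0, 0, 0, 0, 1], [0, -22, 0, 0, 0, 0, 1], [0, -24, 0, 0, 0, 0, 1]])

```text
t: 34.67
tool_pos: [0.5331, -0.0562, 0.0479]
ee_rot: [1.0, -0.004, -0.0, -0.001]
contact_force: [0.7, -1.4, -2.2]
width: 0.0252
```

```bash
python3 -c "
from h import *
plan([.5331,-.041,.048])"
```

```text
t 34.6667 row [ -0.2 -15.2  -0.1] [-0.0015  0.0001 -0.0027] f [ 0.69 -1.36 -2.17] w 0.025203669810518185 p [ 0.5331 -0.0562  0.0479]
```

>>> move_arm(commands=[[0, -1.5, 0, -0.001, 0, 0, 1], [0, -3, 0, -0.001, 0, 0, 1], [0, -4.5, 0, -0.001, 0, 0, 1], [0, -6, 0, -0.001, 0, 0, 1], [0, -7.5, 0, -0.001, 0, 0, 1], [0, -9, 0, -0.001, 0, 0, 1], [0, -10.5, 0, -0.001, 0, 0, 1], [0, -12, 0, -0.001, 0, 0, 1], [0, -13.5, 0, -0.001, 0, 0, 1], [0, -15, 0, -0.001, 0, 0, 1]])

```text
t: 35.5
tool_pos: [0.5332, -0.041, 0.0479]
ee_rot: [1.0, -0.004, -0.0, -0.0]
contact_force: [-0.2, -1.2, -2.1]
width: 0.0251
```

>>> move_arm(commands=[[0, -1, 0, 0, 0, 0, 1], [0, -2, 0, 0, 0, 0, 1], [0, -3, 0, 0, 0, 0, 1]])

```text
t: 35.75
tool_pos: [0.5332, -0.0379, 0.0479]
ee_rot: [1.0, -0.004, -0.0, -0.0]
contact_force: [-0.3, -1.6, -2.7]
width: 0.0252
```

>>> move_arm(commands=[[0, -1, 0, 0, 0, 0, 1], [0, -2, 0, 0, 0, 0, 1], [0, -3, 0, 0, 0, 0, 1]])

```text
t: 36.0
tool_pos: [0.5333, -0.035, 0.0479]
ee_rot: [1.0, -0.004, -0.0, -0.0]
contact_force: [-0.4, -3.4, -2.0]
width: 0.0253
```

>>> move_arm(commands=[[0, -1, 0, 0, 0, 0, 1], [0, -2, 0, 0, 0, 0, 1], [0, -3, 0, 0, 0, 0, 1]])

```text
t: 36.25
tool_pos: [0.5333, -0.0327, 0.0479]
ee_rot: [1.0, -0.003, -0.0, 0.0]
contact_force: [-1.1, -5.4, -2.5]
width: 0.025
```

>>> move_arm(commands=[[0, -1, 0, 0.001, 0, 0, 1], [0, -2, 0, 0.002, 0, 0, 1], [0, -3, 0, 0.003, 0, 0, 1]])

```text
t: 36.5
tool_pos: [0.5333, -0.0308, 0.0479]
ee_rot: [1.0, -0.003, -0.0, -0.0]
contact_force: [-0.8, -7.6, -2.6]
width: 0.0249
```

>>> move_arm(commands=[[0, -1, 0, 0.001, 0, 0, 1], [0, -2, 0, 0.002, 0, 0, 1], [0, -3, 0, 0.003, 0, 0, 1]])

```text
t: 36.75
tool_pos: [0.5333, -0.0294, 0.0479]
ee_rot: [1.0, -0.002, -0.0, -0.001]
contact_force: [-1.9, -9.4, -2.4]
width: 0.0252
```

```bash
python3 -c "
from h import *
plan([.5333,-.0225,.048])"
```

```text
t 36.75 row [-0.1 -6.9 -0.1] [-0.0011  0.0004  0.0001] f [-1.93 -9.4  -2.38] w 0.02517904302039097 p [ 0.5333 -0.0294  0.0479]
```

>>> move_arm(commands=[[0, -1, 0, 0.001, 0, 0, 1], [0, -2, 0, 0.001, 0, 0, 1], [0, -3, 0, 0.002, 0, 0, 1]])

```text
t: 37.0
tool_pos: [0.5333, -0.028, 0.0479]
ee_rot: [1.0, -0.002, -0.0, -0.0]
contact_force: [-1.3, -11.0, -2.3]
width: 0.0252
```

>>> move_arm(commands=[[0, -1, 0, 0.001, 0, 0, 1], [0, -2, 0, 0.001, 0, 0, 1], [0, -3, 0, 0.002, 0, 0, 1]])

```text
t: 37.25
tool_pos: [0.5333, -0.0267, 0.0479]
ee_rot: [1.0, -0.001, -0.0, -0.0]
contact_force: [-1.8, -8.9, -2.4]
width: 0.025
```

>>> move_arm(commands=[[0, -1, 0, 0.001, 0, 0, 1], [0, -2, 0, 0.001, 0, 0, 1], [0, -3, 0, 0.001, 0, 0, 1]])

```text
t: 37.5
tool_pos: [0.5334, -0.0246, 0.0479]
ee_rot: [1.0, -0.001, -0.0, 0.0]
contact_force: [-0.7, -7.2, -2.7]
width: 0.0253
```

```bash
python3 -c "
from h import *
plan([.5333,-.0225,.048])"
```

```text
t 37.5 row [-0.1 -2.1 -0.1] [0.0002 0.0007 0.0022] f [-0.7  -7.24 -2.72] w 0.0253308226610164 p [ 0.5334 -0.0246  0.0479]
```

>>> move_arm(commands=[[0, -1, 0, 0, 0, 0, 1], [0, -2, 0, 0, 0, 0, 1], [0, -2.7, 0, 0, 0, 0, 1]])

```text
t: 37.75
tool_pos: [0.5334, -0.0225, 0.0479]
ee_rot: [1.0, -0.001, -0.0, 0.001]
contact_force: [-0.2, -6.8, -2.1]
width: 0.0252
```

>>> move_arm(commands=[[0, 0, 0, 0, 0, 0, 1], [0, 0, 0, 0, 0, 0, 1], [0, 0, 0, 0, 0, 0, 1]])

```text
t: 38.0
tool_pos: [0.5333, -0.0223, 0.0479]
ee_rot: [1.0, -0.001, -0.0, 0.0]
contact_force: [-0.9, -2.5, -2.5]
width: 0.0254
```

>>> move_arm(commands=[[0, 0, 0, 0, 0, 0, 1], [0, 0, 0, 0, 0, 0, 1], [0, 0, 0, 0, 0, 0, 0.6], [0, 0, 0, 0, 0, 0, 0.5], [0, 0, 0, 0, 0, 0, 0.3], [0, 0, 0, 0, 0, 0, 0.2], [0, 0, 0, 0, 0, 0, 0], [0, 0, 0, 0, 0, 0, 0], [0, 0, 0, 0, 0, 0, 0], [0, 0, 0, 0, 0, 0, 0]], grip_force=5)

```text
t: 38.83
tool_pos: [0.5333, -0.0223, 0.048]
ee_rot: [1.0, -0.001, -0.0, 0.0]
contact_force: [-0.1, -0.4, -0.5]
width: 0.0712
```

>>> move_arm(commands=[[0, 0, 0, 0, 0, 0, 0], [0, 0, 0, 0, 0, 0, 0], [0, 0, -8, 0, 0, 0, 0], [0, 0, -20, 0, 0, 0, 0], [0, 0, -40, 0, 0, 0, 0], [0, 0, -65, 0, 0, 0, 0], [0, 0, -90, 0, 0, 0, 0], [0, 0, -115, 0, 0, 0, 0], [0, 0, -140, 0, 0, 0, 0], [0, 0, -150, 0, 0, 0, 0], [0, 0, -150, 0, 0, 0, 0]])

```text
t: 39.75
tool_pos: [0.5353, -0.0225, 0.2009]
ee_rot: [1.0, -0.001, 0.003, 0.001]
contact_force: [0.7, -0.2, -0.4]
width: 0.0869
```

```bash
python3 -c "
from h import *
plan([.45,-.25,.22])
t=get_image('top');s=get_image('scene')
cv2.imwrite('pics/t5.png',t[200:330,150:400,::-1].repeat(3,0).repeat(3,1));cv2.imwrite('pics/s5.png',cv2.resize(s[150:290,260:390],None,fx=4.2,fy=4.2,interpolation=cv2.INTER_CUBIC)[:,:,::-1])"
```

```text
t 39.75 row [-84.5 227.8 -19.1] [ 0.0024 -0.0056  0.0022] f [ 0.7  -0.15 -0.41] w 0.08685083093755816 p [ 0.5353 -0.0225  0.2009]
```

View pics/s5.png

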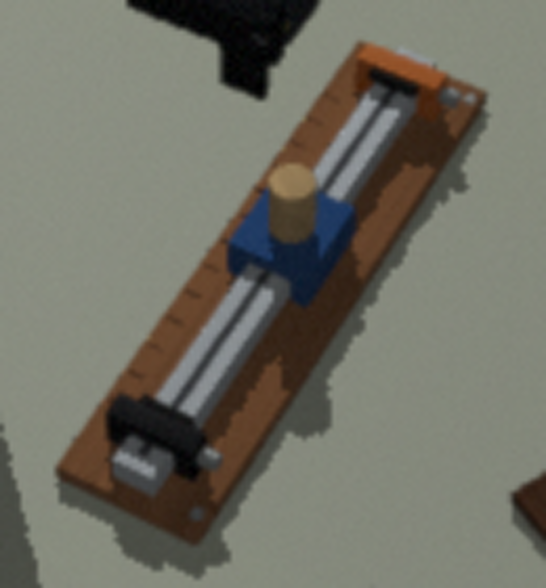

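View pics/t5.png

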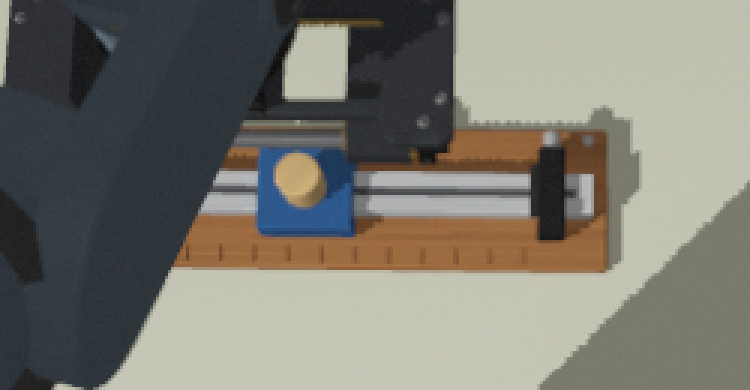

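```bash
python3 -c "
from h import *
print(ray('scene',(260+293.5/4.2-.5,150+184/4.2-.5),.078),ray('scene',(260+230.5/4.2-.5,150+272.5/4.2-.5),.078))
print(observe()['t'],observe()['contact_force'],np.abs(observe()['joint_velocities']).max())
print(hand_in())"
```

```text
[ 0.53412201 -0.02540877  0.078     ] [ 0.53320038 -0.09114174  0.078     ]
39.85 [-0.92332828  0.89469387 -0.28142292] 0.029558073820674786
the job is handed in; nothing more can be done
None
```

The carriage is standing on the sticky place, about 9 mm to the orange side of the rail's middle (world y ≈ −0.0225 m). I let go of it and lifted the arm 150 mm clear before handing in at about 40 s.

- **Strokes:** I gripped the wooden knob and moved the carriage to the orange stop, meeting its rubber at about y = +0.068. I then moved it back to the black stop, meeting its rubber at about y = −0.125. The wrist force at the stops reached about 8 N (orange) and 6.5 N (black), of which about 1.5 N was ordinary drag. Each touch was held for more than 0.1 s.
- **Sticky place:** The drag rose from about 1.5 N to about 10 N near y = −0.029 going towards orange, and near y = −0.017 coming back. The middle of these two curves is y ≈ −0.0225. On the last pass the drag rose at the same place, peaking at 11 N.
- **Last checks:** The gripper read y = −0.0223 as I released, with almost no force left on it. The last pictures show the carriage standing free with both stops still in place. The knob measured in the picture gave y ≈ −0.0254. That is about 3 mm from the gripper reading, roughly what the camera calibration and my reading of the picture allow; I relied on the gripper reading.
- **Not checked:** I didn't measure the rack, tin, cup and bell again at the end. The arm stayed clear of them throughout.

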